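# Sort two samples, then start the canister's bayonet lid and hold it half-way

## Task

Sort the two samples for this order: the orange-capped tube goes into the orange-banded canister and the green-capped tube into the open carton with the green labels; let go of both. Then put the bayonet lid on the canister, its white lines at the canister's white marks, all the way down, and twist it clockwise (seen from above) half of the way to the lock, to the yellow marks, and keep holding it there by its handle as you finish, so that I can stick on the seal: it must never be turned on to the click at the red marks. Leave the white-capped tube and the other things on the bench where they stand.

Things in the scene. Friction and masses are not known exactly. Their poses are not given: they have to be found in the camera images.
- canister: open aluminium canister with an orange band, bolted to the bench, upright. Wall 116 mm across outside, 108 inside; rim at z = 85 mm, inner floor at z = 8 mm; foot 140 mm across, 8 mm high; dark collar 138 mm across, top at z = 65 mm, with painted marks. Origin: centre of the underside, z up; x points through the lip's gaps. The same either way round (half turn)
- canister_mouth (a point): centre of the canister's mouth, level with its rim. An inward lip, 6 mm thick, leaves a mouth 88 mm across, with a gap 28 mm wide on the canister's +x and -x sides for the lid's lugs (about 8 degrees of slack either way). Below the lip the lugs turn only clockwise seen from above: sprung balls click behind them from about 65 degrees on, a hard stop comes just past 90 degrees
- entry_mark: pair of white painted marks on the collar beside the lip's gaps. Origin at the canister's origin; its x axis points through the marks
- half_mark: pair of yellow painted marks on the collar, 45 degrees clockwise (seen from above) from the gaps. Origin at the canister's origin; its x axis points through the marks: the lid is half-way when its x axis lies along this one, either way round
- lock_mark: pair of red painted marks on the collar, 90 degrees clockwise from the gaps, where the lid would be locked. Origin at the canister's origin; its x axis points through the marks
- lid: loose bayonet lid, about 0.2 kg: grey disc 116 mm across, z = 14 to 20 mm, white line at each end of its x axis; under it a plug 79 mm across, 14 mm deep, on which it stands; two lugs at the plug's +x and -x sides, 14 mm wide, z = 1 to 6 mm, reaching 49 mm from the axis. Origin: centre of the plug's underside, z up. Fully down, its origin is 71 mm above the canister's, with 2 mm play up, 4 mm sideways
- lid_handle (a point): middle of the orange bar handle on the lid, 35 mm above the lid's origin: 60 mm long along the lid's x, 14 mm wide along its y, 30 mm high, from z = 20 to 50 mm of the lid. The lid is the same either way round
- tube_orange: sample tube standing up, white body 28 mm across with an orange cap 30 mm across on its upper 16 mm, 55 mm tall in all, about 0.05 kg. Origin: centre of its foot
- tube_orange_mid (a point): middle of the orange-capped tube, 27.5 mm above its foot
- tube_green: sample tube standing up, like the other, with a green cap. Origin: centre of its foot
- tube_green_mid (a point): middle of the green-capped tube, 27.5 mm above its foot
- carton: open brown carton with green labels on its sides and flap, fixed to the bench. Outside 150 (x) x 120 (y) x 50 mm (z), walls and floor 4 mm thick, open on top; a flap sticks out level 45 mm beyond its +x rim. Origin: centre of its underside
- tube_white: sample tube of the same shape with a white cap (30 mm across, 55 mm tall); leave alone. Origin: centre of its foot
- mug: lime-green mug, 80 mm across, 90 mm tall; leave alone. Origin: centre of its foot
- tape_roll: roll of brown packing tape lying flat, 96 mm across, 48 mm tall; leave alone. Origin: centre of its underside
- glue_stick: red glue stick with a white cap standing up, 29 mm across, 95 mm tall; leave alone. Origin: centre of its foot
- stapler: black stapler, 150 x 36 x 57 mm; leave alone. Origin: centre of its underside, x along its length
Not all that is in view belongs to the job. Leave any brown, pink or purple look-alike of the tube_orange alone.

How it is judged (in metres and radians):
On the way, in this order (a step that is already met when the one before it is completed fails the run):
1. the orange-capped tube lies or stands in the canister and the green-capped tube in the green-labelled carton, both let go (horizontal distance between tube_orange_mid and canister below 0.05 m and z of tube_orange_mid in the frame of canister below 0.055 m and x of tube_green_mid in the frame of carton between -0.071 and 0.071 m and y of tube_green_mid in the frame of carton between -0.056 and 0.056 m and z of tube_green_mid in the frame of carton below 0.05 m and contact force between the fingers and tube_orange below 0.05 N and contact force between the fingers and tube_green below 0.05 N), for 0.2 s.
2. the lid is down in the canister's mouth with its lugs in the gaps (within 14 degrees) (z of lid in the frame of canister between 0.066 and 0.0755 m and horizontal distance between lid and canister below 0.008 m and angle between lid's own z axis and vertical below 0.08 rad and angle between the x axis of lid and the x axis of canister, either way round below 0.25 rad), for 0.1 s.
At the end, for the whole second after the job is handed in: Lid in the canister (within 4.5 mm of fully down, 8 mm of centred, 4.5 degrees of level), within 12.6 degrees of the yellow half-way marks, at rest, still gripped by the fingers (over 2 N); orange-capped tube in the canister, green-capped tube in the green-labelled carton (horizontal distance between tube_orange_mid and canister below 0.05 m and z of tube_orange_mid in the frame of canister below 0.055 m and x of tube_green_mid in the frame of carton between -0.071 and 0.071 m and y of tube_green_mid in the frame of carton between -0.056 and 0.056 m and z of tube_green_mid in the frame of carton below 0.05 m and z of lid in the frame of canister between 0.066 and 0.0755 m and horizontal distance between lid and canister below 0.008 m and angle between lid's own z axis and vertical below 0.08 rad and angle between the x axis of lid and the x axis of half_mark, either way round below 0.22 rad and contact force between the fingers and lid above 2 N and angular speed of lid below 0.2 rad/s and linear speed of lid below 0.02 m/s); the arm keeps its last pose, push and grip.
It fails at once if the lid is turned on to the click (past about 64 degrees of the 90) ((z of lid in the frame of canister between 0.066 and 0.0755 m and horizontal distance between lid and canister below 0.008 m and angle between lid's own z axis and vertical below 0.08 rad) and angle between the x axis of lid and the x axis of lock_mark, either way round below 0.45 rad).
It fails at once if the white-capped tube is shifted by more than 30 mm or tipped over (distance of tube_white from where it was at the start of the episode above 0.03 m or angle between tube_white's own z axis and vertical above 0.5 rad).
It fails at once if another thing on the bench is shifted by more than 30 mm or tipped over (distance of any of mug, tape_roll, glue_stick, stapler from where it was at the start of the episode above 0.03 m or angle between any of mug, tape_roll, glue_stick, stapler's own z axis and vertical above 0.5 rad).
It also fails if it takes over 72 s, if anything falls off the work surface, if the arm or the gripper's body presses on something with over 40 N, if the wrist force passes 120 N, or if a joint passes its speed limit or range.

## Robot

A 7-joint arm with a two-finger parallel gripper is mounted at the origin on the work surface. World frame = base frame: x ahead of the robot, y to its left, z up, the work surface at z = 0. Lengths are in mm, angles in degrees, forces in N, time in s.
With the tool pointing down it reaches from about 400 to 900 mm from the base axis. Payload 5.5 kg.
Tool frame: the origin (TCP) lies midway between the tips of the shut fingers; the grasp point (between the pads) lies 19 mm behind it; z points along the fingers, y is the line along which they close (so a half turn about z gives the same grasp; the last joint's range is limited). The gripper opens to 92 mm and grips with 3 to 60 N. Pads are 19 mm wide; open, the fingers measure 130 mm over their backs; the gripper's body (75 mm by 190 mm) begins 47 mm behind the grasp point.
Start: joints at [83.835, 28.699, -24.465, 88.831, 12.651, 65.22, -12.049], TCP at [235.567, -605.812, 226.729] pointing down, gripper open.
Joint ranges: [-164.97, 164.97], [-17.58, 116.51], [-87.97, 89.64], [11.32, 138.91], [-80.73, 260.73], [10.89, 115.49], [-147.41, 147.41]. Speed limits (degrees/s): [147.25, 147.25, 180, 180, 180, 180, 180].

## Interface

Orientations are given as a 3x3 rotation matrix whose columns are the frame's x, y, z axes.
In Python, from plant import arm gives the robot as it stands.
- The arm moves only by the shell command python3 -m handwheel 'ROWS'. ROWS is text: rows parted by semicolons, each of 5 numbers parted by spaces: the shift along the tool's x, y, z each as a share of 25 mm, from -1 to 1, then the turn about the tool's z as a share of 0.08 rad, from -1 to 1, then the closure, from -1 (fully open) to 1 (shut). A call has 1 to 5 rows; each row shifts and turns the commanded pose from where the row before left it, along the tool's axes as they then stand; what a row does not reach is not made up. A row lasts 1/12 s, in which the tool goes at most 41.7 mm and 7.16 degrees, less where a joint would pass 70% of its speed; a pose out of reach is approached as far as the arm can. A call with a number of a shift or a turn outside -1 to 1 is refused whole. A call with a gripper value outside its range is refused whole. The fingers move at their own pace and stop on an object; the grip force is fixed at half the most. Time passes only in rows, so rows that do not move let the fingers close. It gives the time, the measured TCP pose, the force, the opening and the grip force at its end, in the units of the state.
- arm.sense(): the state, without advancing time (a new reading comes with each control period).
- arm.get_image(name): name is "scene" or "top" or "wrist"; returns a dict with "color" (420x560x3 uint8, blue, green, red), "range_z" (420x560 float32, mm along the optical axis (not along the pixel's ray), 0 where there is no reading), "intrinsics" (3x3 intrinsics, pixels), "k1" (the pictures are not rectified: a ray, as slopes to the right and down, at radius r is drawn at 1 + k1 r^2 times it, then the intrinsics apply), "R" (3x3) and "t" (3): a world point X has camera coordinates R X + t. Camera axes: x right, y down, z forward; pixel columns grow to the right and rows downward; lengths in mm; the calibration is good to about 2 mm. A picture is of the moment at which its call begins.
- arm.finish_job(): hands the job in; it is judged then, once.
The state is a dict: "time": time; "joints": joint angles; "qvel": joint speeds; "effort": joint torques, N m; "position": TCP position; "ee_rot": TCP orientation; "wrist_force": force on the tool from outside, world axes, zero at the start; "ft_torque": the same for the moment, N m; "finger_gap": finger opening in mm; "gripper_force": force on a finger pad.
Only numpy, scipy, OpenCV 4.12 (cv2) and the standard library are available. Lean on these libraries where they do the work, as an engineer would, in place of code of your own. Each camera call takes 0.05 s, during which the arm holds its last target. There are 200 camera calls.

## Working session

There is one attempt and no reset: what is moved stays moved. The work goes in short steps, Python scripts to look and compute and a shell command to move; the robot and the scene stay as the last step left them, time stands still between calls to the robot, and variables do not carry over. Pictures are saved under pics/ and viewed, at most 10 in all, crops included, and the job is handed in when it is done.

```bash
ls; mkdir -p pics; cat > h.py <<'E'
import numpy as np, cv2
from plant import arm
def world(im,uv,z=None):
    """pixels -> world points, by range image (z None) or on plane z"""
    uv=np.atleast_2d(uv).astype(float); K=im["intrinsics"]
    d=(uv-K[:2,2])/[K[0,0],K[1,1]]; s=d.copy()
    for _ in range(20): s=d/(1+im["k1"]*(s**2).sum(1,keepdims=True))
    ray=np.c_[s,np.ones(len(s))]; R=im["R"]; t=im["t"]
    if z is None:
        rz=im["range_z"][uv[:,1].astype(int),uv[:,0].astype(int)]
        return (ray*rz[:,None]-t)@R
    o=-R.T@t; w=ray@R
    return o+w*((z-o[2])/w[:,2])[:,None]
def project(im,P):
    c=np.atleast_2d(P)@im["R"].T+im["t"]; s=c[:,:2]/c[:,2:]
    s=s*(1+im["k1"]*(s**2).sum(1,keepdims=True)); K=im["intrinsics"]
    return s*[K[0,0],K[1,1]]+K[:2,2]
E
python3 - <<'E'
from h import *
s=arm.sense(); print({k:np.round(v,2).tolist() for k,v in s.items()})
for n in("scene","top"):
    im=arm.get_image(n); cv2.imwrite(f"pics/{n}0.png",im["color"]); np.save(f"{n}0.npy",im,allow_pickle=True)
    print(n,-im["R"].T@im["t"],im["k1"],im["intrinsics"][0,0])
E
```

```text
pics
{'time': 0.0, 'joints': [83.83, 28.75, -24.45, 88.89, 12.65, 65.22, -12.05], 'qvel': [-0.01, -0.06, -0.05, 0.01, 0.05, -0.0, -0.02], 'effort': [-0.0, -56.66, -5.82, -27.91, -0.07, 0.03, 0.0], 'position': [235.24, -605.18, 225.68], 'ee_rot': [[0.93, 0.36, -0.0], [0.36, -0.93, 0.0], [0.0, -0.0, -1.0]], 'wrist_force': [0.08, 0.12, 0.56], 'ft_torque': [-0.01, -0.01, -0.02], 'gripper_force': 0.0, 'finger_gap': 91.9}
scene [1155.26355745  661.65916302  731.68705274] -0.03335192532659039 482.6266159875001
top [532.58183606  31.56009727 920.56356003] 0.03117836139319355 414.1324208397789
```

View pics/top0.png

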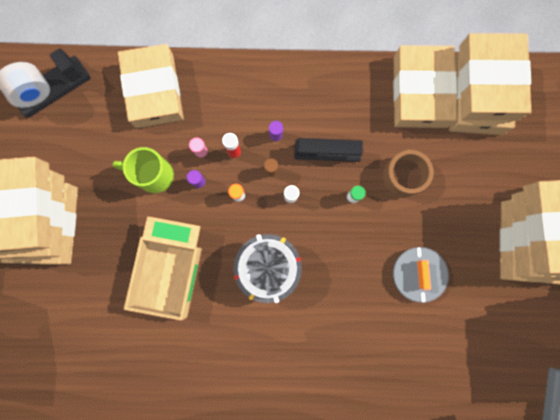

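View pics/scene0.png

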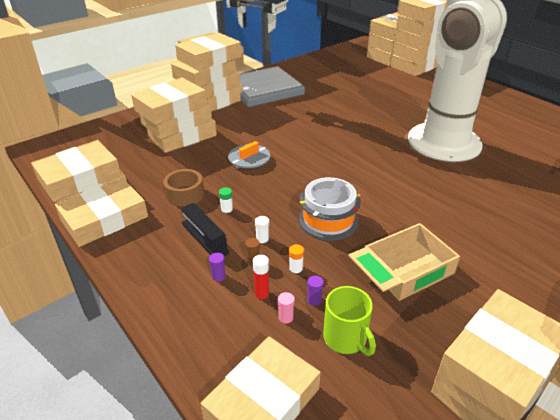

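Top view: the orange-cap tube is at (236,191). Look-alikes are brown (271,165), purple (196,178) and (276,130), pink (198,147), the red glue stick (231,143) and white (291,193). The green tube is at (357,193), the canister at (267,268), the lid at (421,275) and the carton at (165,275). I choose (236,191) and (357,193), and will measure and check them in a crop.

```bash
cat > m.py <<'E'
from h import *
im=np.load("top0.npy",allow_pickle=True).item(); sc=np.load("scene0.npy",allow_pickle=True).item()
def blobs(im,lo,hi,z,amin,box=None):
    hsv=cv2.cvtColor(im["color"],cv2.COLOR_BGR2HSV); m=cv2.inRange(hsv,lo,hi)
    n,l,st,c=cv2.connectedComponentsWithStats(m)
    for i in range(1,n):
        if st[i,4]>=amin and (box is None or (box[0]<c[i,0]<box[2] and box[1]<c[i,1]<box[3])):
            w=world(im,c[i],z)[0]; r=world(im,c[i])[0]
            print(c[i].round(1),st[i,4],"plane",w.round(1),"range",r.round(1))
for nm,i in(("top",im),("scene",sc)):
    print(nm,"orange z55"); blobs(i,(5,170,120),(20,255,255),55,25)
    print("green z55"); blobs(i,(50,120,60),(85,255,255),55,25)
print("white"); blobs(im,(0,0,190),(180,50,255),55,8,(215,120,460,310))
print("yellow"); blobs(im,(22,120,100),(35,255,255),65,2,(225,225,310,310))
print("red"); blobs(im,(0,150,80),(4,255,255),65,2,(225,225,310,310)); blobs(im,(170,120,80),(180,255,255),65,2,(225,225,310,310))
E
python3 m.py; python3 - <<'E'
from h import *
a=np.load("top0.npy",allow_pickle=True).item()["color"]
p=cv2.resize(a[205:325,120:310],None,fx=4,fy=4,interpolation=cv2.INTER_CUBIC)
q=cv2.resize(a[120:210,185:375],None,fx=4,fy=4,interpolation=cv2.INTER_CUBIC)
c=np.vstack([p,q]); c=cv2.resize(c,None,fx=.71,fy=.71); cv2.imwrite("pics/c1.png",c); print(c.shape)
E
```

```text
top orange z55
[234.5 189.7] 74 plane [681.9 123.6  55. ] range [681.8 123.5  55.7]
[421.4 274.7] 143 plane [ 511.6 -267.    55. ] range [ 511.3 -271.5   42. ]
green z55
[357.6 192.4] 152 plane [ 680.9 -137.1   55. ] range [ 680.9 -137.1   54.6]
[170.9 231.5] 494 plane [590.9 253.5  55. ] range [591.3 255.2  48.5]
[192.1 282.4] 49 plane [486.8 204.7  55. ] range [485.1 211.1  22.7]
scene orange z55
[248.8 150.2] 190 plane [ 531.7 -248.    55. ] range [ 518.6 -267.2   40.8]
[327.7 222.7] 505 plane [573.8 102.   55. ] range [564.7  93.3  44.4]
[251.8 242.3] 63 plane [739.   48.9  55. ] range [738.5  48.2  54.2]
[296.2 252.8] 108 plane [687.8 130.5  55. ] range [686.1 128.6  52.6]
green z55
[225.  193.1] 128 plane [ 687.5 -128.2   55. ] range [ 688.3 -126.8   56.2]
[374.5 267.7] 483 plane [596.1 258.7  55. ] range [592.1 255.9  50.2]
[429.5 278. ] 282 plane [534.7 344.2  55. ] range [508.5 330.8  26.4]
white
[229.8 140.3] 206 plane [789.2 136.7  55. ] range [777.2 131.8  95.4]
[291.3 192.6] 197 plane [678.    3.3  55. ] range [678.1   3.3  54.7]
[242.1 197.1] 18 plane [666.3 107.   55. ] range [671.1 109.7  23.9]
[348.8 196.5] 8 plane [ 671.8 -118.3   55. ] range [ 679.1 -126.1    9.7]
[266.8 268.4] 1226 plane [518.1  51.6  55. ] range [517.3  52.7   9.2]
[419.  252.4] 58 plane [ 557.1 -263.2   55. ] range [ 558.1 -274.6   21.5]
[422.7 296. ] 61 plane [ 468.5 -268.5   55. ] range [ 465.9 -280.5   20.5]
yellow
[282.6 239.9] 15 plane [577.1  20.   65. ] range [577.   20.1  66.5]
[251.5 296.5] 4 plane [461.3  81.2  65. ] range [461.4  81.1  65.6]
red
[298.4 258.8] 12 plane [539.  -13.1  65. ] range [539.  -13.1  64.9]
[235.4 276.9] 11 plane [499.9 115.1  65. ] range [499.9 115.1  65.3]
(596, 540, 3)
```

View pics/c1.png

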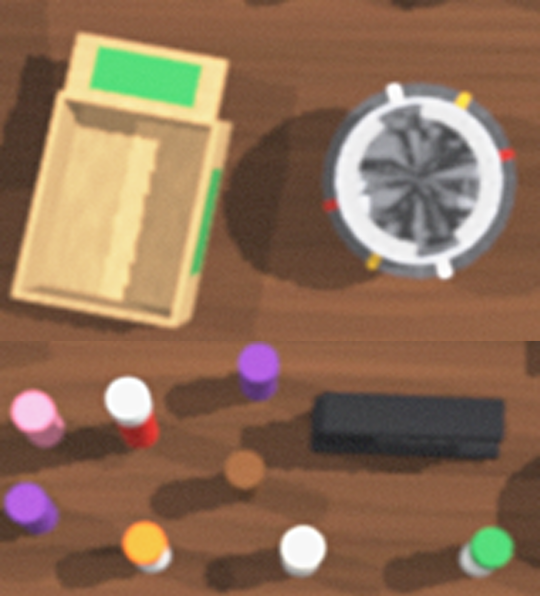

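The crop confirms orange at crop (146,543) and green at (490,548). The canister's white, yellow and red marks are clear, and the carton's flap is at the top. Next I refine the positions by height.

```bash
cat >> h.py <<'E'
def cloud(im,zlo,zhi,x,y):
    v,u=np.nonzero(im["range_z"]>0); P=world(im,np.c_[u,v])
    k=(P[:,2]>zlo)&(P[:,2]<zhi)&(P[:,0]>x[0])&(P[:,0]<x[1])&(P[:,1]>y[0])&(P[:,1]<y[1])
    return P[k]
def togo(x,y,z,yaw=None):
    """tool-axis shifts in units of 25 mm, and turn in 0.08 rad units so that tool y lies at yaw (mod 180)"""
    s=arm.sense(); R=np.array(s["ee_rot"]); d=np.array([x,y,z])-s["position"]
    a=R.T@d/25; cur=np.degrees(np.arctan2(R[1,1],R[0,1])); t=0
    if yaw is not None:
        e=(yaw-cur+90)%180-90; t=-np.radians(e)/0.08   # tool z down: + turn lowers world yaw
    print("pos",np.round(s["position"],1),"yaw",round(cur,1),"j7",round(s["joints"][6],1),"t",round(s["time"],2),"rows x y z",np.round(a,2),"turn",round(t,2))
E
python3 - <<'E'
from h import *
im=np.load("top0.npy",allow_pickle=True).item(); sc=np.load("scene0.npy",allow_pickle=True).item()
for nm,c,r,z in(("orange",(680,121),28,(49,60)),("green",(681,-137),28,(49,60)),("white",(678,3),28,(49,60)),("glue",(777,132),30,(88,100)),("brown",(739,48),30,(45,70)),
  ("rim",(519,51),75,(80,90)),("lid",(512,-277),75,(16,25)),("handle",(512,-277),60,(45,56)),("carton",(480,265),110,(46,54))):
    for n,i in(("top",im),("scene",sc)):
        P=cloud(i,*z,(c[0]-r,c[0]+r),(c[1]-r,c[1]+r))
        if len(P)<5: print(nm,n,len(P)); continue
        b=cv2.minAreaRect(P[:,:2].astype(np.float32)); cc=cv2.minEnclosingCircle(P[:,:2].astype(np.float32))
        print(nm,n,len(P),"rect",np.round(b[0],1),np.round(b[1],1),round(b[2],1),"circ",np.round(cc[0],1),round(cc[1],1),"z",P[:,2].mean().round(1))
print("carton corners(top crop)",world(im,np.array([[62,95],[232,125],[190,328],[12,300]])/2.84+[120,205],50).round(0).tolist())
togo(681,-137,120,-90)
E
```

```text
orange top 152 rect [680.3 119.3] [28.1 27.4] 0.2 circ [680.3 120.3] 15.3 z 55.4
orange scene 140 rect [680.7 121.4] [30.4 28.5] 73.1 circ [681.9 122. ] 16.2 z 54.0
green top 159 rect [ 681.2 -137.4] [28.1 28.4] 67.9 circ [ 681.  -137.7] 14.8 z 55.3
green scene 93 rect [ 682.8 -136.1] [27.5 28.2] 48.4 circ [ 682.9 -137.3] 16.0 z 53.9
white top 156 rect [678.2   2.8] [28.4 27.6] 1.9 circ [678.8   2.4] 14.9 z 55.5
white scene 117 rect [680.7   3.4] [28.4 31. ] 6.1 circ [679.6   4.3] 16.5 z 53.8
glue top 155 rect [777.3 131.8] [27.  27.3] 42.3 circ [778.1 131.9] 14.3 z 95.1
glue scene 160 rect [780.5 134. ] [28.  26.2] 52.5 circ [781.1 133.7] 15.3 z 93.6
brown top 161 rect [736.9  46.6] [28.  29.2] 48.4 circ [737.6  46.7] 15.3 z 55.0
brown scene 150 rect [739.4  48.6] [29.7 28.8] 25.7 circ [737.6  48.5] 16.5 z 53.1
rim top 959 rect [519.9  49.6] [114.2 114. ] 45.5 circ [519.7  49.8] 57.8 z 85.7
rim scene 581 rect [521.   51.2] [116.1 113.2] 48.7 circ [521.4  49.5] 59.9 z 84.0
lid top 2054 rect [ 512.  -277.5] [116.3 114. ] 51.8 circ [ 511.6 -277.9] 59.0 z 20.8
lid scene 597 rect [ 514.4 -275.9] [116.1 113.5] 55.2 circ [ 515.  -277.4] 61.3 z 19.5
handle top 214 rect [ 513.1 -276.5] [57.6 15.1] 2.9 circ [ 513.1 -276.6] 29.3 z 50.3
handle scene 82 rect [ 515.  -275.7] [59.6 18.5] 8.1 circ [ 514.6 -273.2] 29.9 z 48.8
carton top 1099 rect [508.9 269. ] [120.6 180.1] 81.0 circ [508.8 268.6] 105.6 z 50.7
carton scene 933 rect [509.1 268.6] [123.6 180.5] 80.6 circ [508.9 268. ] 105.3 z 49.3
carton corners(top crop) [[576.0, 315.0, 50.0], [556.0, 189.0, 50.0], [410.0, 213.0, 50.0], [428.0, 341.0, 50.0]]
pos [ 235.3 -605.2  225.8] yaw -68.8 j7 -12.1 t 0.1 rows x y z [ 23.4  -10.99   4.25] turn 4.64
```

```bash
H="python3 -m handwheel"
$H '0.5 -0.25 0 0 -0.4;0.97 -0.46 0 0 -0.4;0.97 -0.46 0 0 -0.4;0.97 -0.46 0 0 -0.4;0.97 -0.46 0 0 -0.4'
$H '0.97 -0.46 0 0 -0.4;0.97 -0.46 0 0 -0.4;0.97 -0.46 0 0 -0.4;0.97 -0.46 0 0 -0.4;0.97 -0.46 0 0 -0.4' >/dev/null
$H '0.97 -0.46 0 0 -0.4;0.97 -0.46 0 0 -0.4;0.97 -0.46 0 0 -0.4;0.97 -0.46 0 0 -0.4;0.97 -0.46 0 0 -0.4' >/dev/null
$H '0.97 -0.46 0 0 -0.4;0.97 -0.46 0 0 -0.4;0.97 -0.46 0 0 -0.4;0.97 -0.46 0 0 -0.4;0.97 -0.46 0 0 -0.4' >/dev/null
$H '0.97 -0.46 0 0 -0.4;0.97 -0.46 0.5 0 -0.4;0.7 -0.3 0.5 0.6 -0.4;0 0 0.5 1 -0.4;0 0 0.5 1 -0.4'
$H '0 0 0.5 1 -0.4;0 0 0.5 1 -0.4;0 0 0 0 -0.4'
python3 -c "
from h import *
togo(681.5,-137.2,25,-90)"
```

```text
time: 0.52
position: [320.1, -515.2, 226.5]
ee_rot: [[0.932, 0.363, 0.0], [0.363, -0.932, 0.001], [0.0, -0.001, -1.0]]
wrist_force: [-0.4, -0.2, -0.8]
finger_gap: 65.8
gripper_force: 0.0
time: 2.18
position: [646.4, -168.3, 175.9]
ee_rot: [[0.987, 0.163, 0.0], [0.163, -0.987, 0.002], [0.0, -0.002, -1.0]]
wrist_force: [-0.1, -1.0, -0.1]
finger_gap: 64.2
gripper_force: 0.0
time: 2.43
position: [643.4, -170.7, 148.6]
ee_rot: [[1.0, 0.001, -0.005], [0.001, -1.0, 0.002], [-0.005, -0.002, -1.0]]
wrist_force: [-1.0, -0.3, -0.8]
finger_gap: 64.3
gripper_force: 0.0
pos [ 643.4 -170.7  148.6] yaw -89.9 j7 -90.3 t 2.43 rows x y z [ 1.55 -1.33  4.94] turn 0.02
```

```bash
H="python3 -m handwheel"
$H '0.8 -0.67 0.5 0 -0.4;0.75 -0.66 0.5 0 -0.4;0 0 0.5 0 -0.4;0 0 0 0 -0.4'
python3 -c "
from h import *
togo(681.5,-137.2,25,-90)
im=arm.get_image('wrist'); cv2.imwrite('pics/w1.png',im['color'])
hsv=cv2.cvtColor(im['color'],cv2.COLOR_BGR2HSV); m=cv2.inRange(hsv,(50,120,60),(85,255,255)); c=cv2.connectedComponentsWithStats(m)
print(c[2][1:],world(im,c[3][1:],55).round(1))"
```

```text
time: 2.77
position: [683.3, -135.6, 111.9]
ee_rot: [[1.0, 0.009, -0.004], [0.009, -1.0, 0.002], [-0.004, -0.003, -1.0]]
wrist_force: [-1.6, 0.3, -0.7]
finger_gap: 64.2
gripper_force: 0.0
pos [ 683.3 -135.6  111.9] yaw -89.5 j7 -94.1 t 2.77 rows x y z [-0.06  0.07  3.47] turn 0.11
[[ 262  203   48   50 1858]] [[ 684.7 -139.3   55. ]]
```

View pics/w1.png

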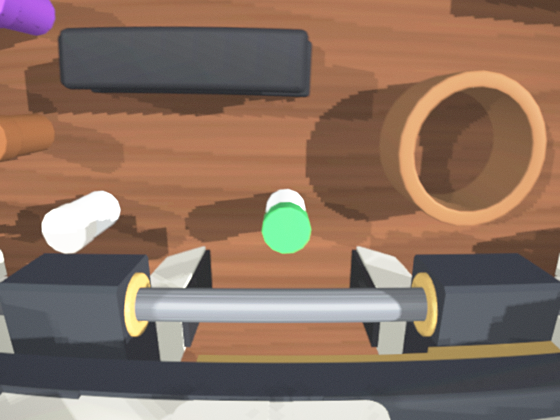

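The wrist view shows the green cap at (287,228), between the fingers and clear of the tape roll and stapler. I descend and grip.

```bash
H="python3 -m handwheel"
$H '0 0.07 0.9 0 -0.4;0 0 0.9 0 -0.4;0 0 0.9 0 -0.4;0 0 0.77 0 -0.4;0 0 0 0 -0.4'
$H '0 0 0 0 1;0 0 0 0 1;0 0 0 0 1;0 0 0 0 1;0 0 0 0 1'
$H '0 0 -0.5 0 1;0 0 -1 0 1;0 0 -1 0 1;0 0 -1 0 1;0 0 -1 0 1'
python3 -c "
from h import *
togo(493,265,150,-90)"
```

```text
time: 3.23
position: [680.6, -142.2, 24.1]
ee_rot: [[1.0, 0.002, -0.007], [0.002, -1.0, 0.0], [-0.007, -0.0, -1.0]]
wrist_force: [-0.6, -0.2, -0.3]
finger_gap: 64.0
gripper_force: 0.0
time: 3.65
position: [685.2, -141.2, 29.1]
ee_rot: [[1.0, 0.003, 0.002], [0.003, -1.0, -0.001], [0.002, 0.001, -1.0]]
wrist_force: [-1.0, 0.3, -0.8]
finger_gap: 35.4
gripper_force: 0.4
time: 4.07
position: [684.3, -140.7, 142.3]
ee_rot: [[1.0, 0.003, 0.001], [0.003, -1.0, -0.0], [0.001, 0.0, -1.0]]
wrist_force: [-0.7, 0.1, -0.2]
finger_gap: 29.3
gripper_force: 30.0
pos [ 684.3 -140.7  142.3] yaw -89.8 j7 -93.4 t 4.07 rows x y z [ -7.6  -16.25  -0.31] turn 0.04
```

```bash
H="python3 -m handwheel"
$H '-0.3 -0.6 0 0 1;-0.45 -0.97 0 0 1;-0.45 -0.97 0 0 1;-0.45 -0.97 0 0 1;-0.45 -0.97 0 0 1' 
$H '-0.45 -0.97 0 0 1;-0.45 -0.97 0 0 1;-0.45 -0.97 0 0 1;-0.45 -0.97 0 0 1;-0.45 -0.97 0 0 1' >/dev/null
$H '-0.45 -0.97 0 0 1;-0.45 -0.97 0 0 1;-0.45 -0.97 0 0 1;-0.45 -0.97 0 0 1;-0.45 -0.97 0 0 1' >/dev/null
$H '-0.45 -0.97 0 0 1;-0.45 -0.97 0 0 1;0 0 0 0 1'
python3 -c "
from h import *
togo(493,265,45,-90)
im=arm.get_image('wrist'); cv2.imwrite('pics/w2.png',im['color'])"
```

```text
time: 4.48
position: [631.1, -28.0, 141.3]
ee_rot: [[1.0, 0.003, 0.001], [0.003, -1.0, -0.0], [0.001, 0.0, -1.0]]
wrist_force: [0.2, -0.1, -0.2]
finger_gap: 28.7
gripper_force: 30.0
time: 5.57
position: [492.3, 268.7, 141.8]
ee_rot: [[1.0, 0.011, 0.0], [0.011, -1.0, 0.004], [0.0, -0.004, -1.0]]
wrist_force: [-0.3, 1.3, 0.0]
finger_gap: 29.2
gripper_force: 30.0
pos [492.3 268.7 141.8] yaw -89.3 j7 -135.7 t 5.57 rows x y z [0.02 0.16 3.87] turn 0.14
```

View pics/w2.png

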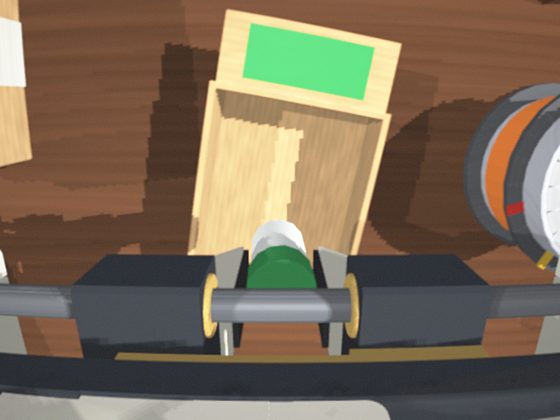

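The tube (280,265) hangs over the carton interior. I lower and release it.

```bash
H="python3 -m handwheel"
$H '0 0.1 1 0 1;0 0 1 0 1;0 0 1 0 1;0 0 0.8 0 1;0 0 0 0 1'
$H '0 0 0 0 -0.1;0 0 0 0 -0.1;0 0 0 0 -0.1;0 0 0 0 -0.1'
$H '0 0 -0.5 0 -0.1;0 0 -1 0 -0.1;0 0 -1 0 -0.1;0 0 -1 0 -0.1;0 0 -0.5 0 -0.1'
python3 -c "
from h import *
togo(681,120.5,130,-69)
im=arm.get_image('scene'); hsv=cv2.cvtColor(im['color'],cv2.COLOR_BGR2HSV); m=cv2.inRange(hsv,(50,120,40),(85,255,255)); c=cv2.connectedComponentsWithStats(m)
for s,p in zip(c[2][1:],c[3][1:]):
  if s[4]>30: print(s[4],p,world(im,p))"
```

```text
time: 6.03
position: [493.8, 256.2, 41.8]
ee_rot: [[1.0, 0.002, -0.005], [0.002, -1.0, -0.004], [-0.005, 0.004, -1.0]]
wrist_force: [0.1, 0.0, -0.3]
finger_gap: 29.2
gripper_force: 30.0
time: 6.37
position: [497.0, 259.6, 46.7]
ee_rot: [[1.0, 0.002, 0.003], [0.002, -1.0, 0.001], [0.003, -0.001, -1.0]]
wrist_force: [-0.2, 0.7, 0.7]
finger_gap: 48.9
gripper_force: 0.0
time: 6.78
position: [497.3, 260.4, 149.5]
ee_rot: [[1.0, 0.003, 0.005], [0.003, -1.0, 0.002], [0.005, -0.002, -1.0]]
wrist_force: [0.2, 0.8, -0.3]
finger_gap: 50.5
gripper_force: 0.0
pos [497.3 260.4 149.5] yaw -89.8 j7 -135.1 t 6.78 rows x y z [7.32 5.62 0.8 ] turn -4.54
181 [408.50828729 246.97237569] [[499.93609544 263.94391115  57.26724548]]
483 [374.47204969 267.66459627] [[593.2077884  256.64664942  51.47521566]]
280 [429.63928571 277.88571429] [[510.04145368 331.74426948  28.55050548]]
```

```bash
H="python3 -m handwheel"
$H '0.9 0.7 0 0 -0.4;0.92 0.7 0 0 -0.4;0.92 0.7 0 0 -0.4;0.92 0.7 0 0 -0.4;0.92 0.7 0 0 -0.4'
$H '0.92 0.7 0 0 -0.4;0.92 0.7 0 0 -0.4;0.9 0.7 0 0 -0.4;0 0 0.5 -0.9 -0.4;0 0 0.5 -0.9 -0.4'
$H '0 0 0.5 -0.9 -0.4;0 0 0 -0.9 -0.4;0 0 0 -0.9 -0.4;0 0 0 0 -0.4;0 0 0 0 -0.4'
python3 -c "
from h import *
togo(682,121,25,-69)
im=arm.get_image('wrist'); cv2.imwrite('pics/w3.png',im['color'])
hsv=cv2.cvtColor(im['color'],cv2.COLOR_BGR2HSV); m=cv2.inRange(hsv,(8,150,200),(22,255,255)); c=cv2.connectedComponentsWithStats(m)
for s,p in zip(c[2][1:],c[3][1:]):
  if s[4]>300: print(s,p,world(im,p,55))"
```

```text
time: 7.25
position: [611.1, 170.7, 144.8]
ee_rot: [[1.0, 0.003, -0.0], [0.003, -1.0, -0.0], [-0.0, 0.0, -1.0]]
wrist_force: [-0.3, 0.8, 0.1]
finger_gap: 64.4
gripper_force: 0.0
time: 7.67
position: [681.2, 116.6, 119.8]
ee_rot: [[0.989, 0.145, 0.002], [0.145, -0.989, -0.001], [0.002, 0.001, -1.0]]
wrist_force: [0.2, 1.3, 0.2]
finger_gap: 64.2
gripper_force: 0.0
time: 8.08
position: [678.8, 119.5, 107.1]
ee_rot: [[0.936, 0.353, -0.001], [0.353, -0.936, 0.0], [-0.001, -0.0, -1.0]]
wrist_force: [0.1, 0.1, 0.2]
finger_gap: 63.8
gripper_force: 0.0
pos [678.8 119.5 107.1] yaw -69.3 j7 -99.0 t 8.08 rows x y z [ 0.14 -0.01  3.28] turn -0.07
[255 199  51  53 440] [279.23636364 219.06363636] [[686.2765799  122.17253523  55.        ]]
```

View pics/w3.png

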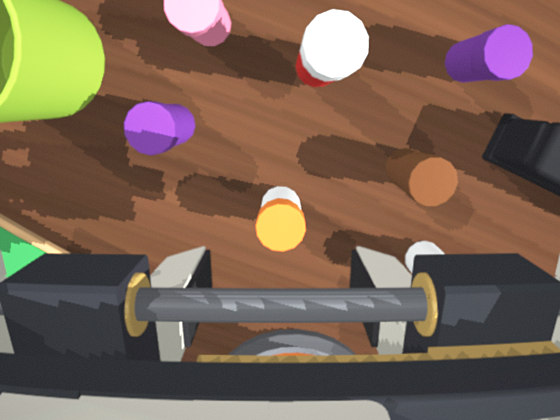

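The wrist view shows the orange cap at (281,226), centred between the fingers, with the white cap at (425,255) well outside them. I descend and grip.

```bash
H="python3 -m handwheel"
$H '0.14 0 0.9 0 -0.4;0 0 0.9 0 -0.4;0 0 0.9 0 -0.4;0 0 0.5 0 -0.4;0 0 0 0 -0.4'
$H '0 0 0 0 1;0 0 0 0 1;0 0 0 0 1;0 0 0 0 1;0 0 0 0 1'
$H '0 0 0 0 1;0 0 0 0 1;0 0 -1 0 1;0 0 -1 0 1;0 0 -1 0 1'
$H '0 0 -1 0 1;0 0 -1 0 1;0 0 -0.3 0 1;0 0 0 0 1'
python3 -c "
from h import *
togo(520,50.2,115,-69)"
```

```text
time: 8.55
position: [679.8, 120.1, 24.1]
ee_rot: [[0.935, 0.354, -0.005], [0.354, -0.935, -0.001], [-0.006, -0.001, -1.0]]
wrist_force: [-0.5, -0.1, 0.2]
finger_gap: 64.7
gripper_force: 0.0
time: 8.97
position: [683.2, 121.0, 28.8]
ee_rot: [[0.935, 0.355, 0.002], [0.355, -0.935, 0.0], [0.002, 0.0, -1.0]]
wrist_force: [0.4, 0.2, 0.1]
finger_gap: 35.5
gripper_force: 0.0
time: 9.38
position: [681.6, 120.7, 102.6]
ee_rot: [[0.935, 0.355, -0.002], [0.355, -0.935, -0.0], [-0.002, -0.001, -1.0]]
wrist_force: [0.0, 0.5, -0.2]
finger_gap: 29.0
gripper_force: 30.0
time: 9.72
position: [684.1, 121.4, 162.9]
ee_rot: [[0.935, 0.355, 0.005], [0.355, -0.935, 0.001], [0.005, 0.001, -1.0]]
wrist_force: [-0.2, 1.4, -0.4]
finger_gap: 29.2
gripper_force: 30.0
pos [684.1 121.4 162.9] yaw -69.2 j7 -97.6 t 9.72 rows x y z [-7.16  0.33  1.88] turn -0.05
```

```bash
H="python3 -m handwheel"
$H '-0.4 0.04 0 0 1;-0.9 0.04 0 0 1;-0.95 0.04 0 0 1;-0.95 0.04 0 0 1;-0.95 0.04 0 0 1'
$H '-0.95 0.04 0 0 1;-0.95 0.04 0 0 1;-0.9 0.04 0.4 0 1;-0.25 0 0.8 0 1;0 0 0.8 0 1'
$H '0 0 0.8 0 1;0 0 0 0 1;0 0 0 0 1'
python3 -c "
from h import *
togo(520,50.2,93,-69)"
```

```text
time: 10.13
position: [584.7, 78.6, 157.7]
ee_rot: [[0.935, 0.355, -0.003], [0.355, -0.935, -0.0], [-0.003, -0.001, -1.0]]
wrist_force: [-0.4, 0.3, -0.1]
finger_gap: 29.6
gripper_force: 30.0
time: 10.55
position: [514.2, 47.6, 108.4]
ee_rot: [[0.935, 0.354, -0.002], [0.354, -0.935, -0.002], [-0.003, 0.001, -1.0]]
wrist_force: [0.3, -0.1, -1.0]
finger_gap: 29.0
gripper_force: 30.0
time: 10.8
position: [514.9, 49.4, 88.2]
ee_rot: [[0.935, 0.355, -0.005], [0.355, -0.935, 0.0], [-0.004, -0.002, -1.0]]
wrist_force: [0.1, 0.0, 0.6]
finger_gap: 29.3
gripper_force: 30.0
pos [514.9  49.4  88.2] yaw -69.2 j7 -97.0 t 10.8 rows x y z [ 0.2   0.04 -0.19] turn -0.04
```

```bash
H="python3 -m handwheel"
$H '0.2 0.04 -0.15 0 1;0 0 0 0 1;0 0 0 0 0;0 0 0 0 0;0 0 0 0 0'
$H '0 0 0 0 0;0 0 -0.8 0 0;0 0 -1 0 0;0 0 -1 0 0;0 0 -1 0 0'
$H '-0.8 0 -1 0 0;-0.8 0 -1 0 0;-0.8 0 0 0 0;-0.8 0 0 0 0;0 0 0 0 0'
python3 -c "
from h import *
togo(513,-277,150,-87)
for n in ('top','wrist','scene'):
  im=arm.get_image(n); cv2.imwrite(f'pics/{n}4.png',im['color']); np.save(n+'4.npy',im,allow_pickle=True)
  hsv=cv2.cvtColor(im['color'],cv2.COLOR_BGR2HSV); m=cv2.inRange(hsv,(8,150,100),(24,255,255)); c=cv2.connectedComponentsWithStats(m)
  for s,p in zip(c[2][1:],c[3][1:]):
    if s[4]>30: print(n,s,p.round(),world(im,p).round(1))"
```

```text
time: 11.22
position: [522.4, 50.3, 94.4]
ee_rot: [[0.935, 0.355, 0.001], [0.355, -0.935, -0.0], [0.001, 0.001, -1.0]]
wrist_force: [0.5, -0.2, 0.3]
finger_gap: 43.7
gripper_force: 0.0
time: 11.63
position: [521.5, 50.4, 189.7]
ee_rot: [[0.935, 0.355, -0.001], [0.355, -0.935, 0.0], [-0.001, -0.0, -1.0]]
wrist_force: [0.2, 0.1, -0.6]
finger_gap: 46.0
gripper_force: 0.0
time: 12.05
position: [443.9, 20.3, 238.8]
ee_rot: [[0.935, 0.354, -0.002], [0.354, -0.935, -0.003], [-0.003, 0.002, -1.0]]
wrist_force: [-1.0, -0.7, -0.5]
finger_gap: 46.3
gripper_force: 0.0
pos [443.9  20.3 238.8] yaw -69.3 j7 -81.0 t 12.05 rows x y z [-1.61 12.09  3.58] turn 3.87
top [265 159  13  13  75] [272. 164.] [[738.8  46.2  55.6]]
top [260 261  15  14 178] [267. 267.] [[520.1  50.4  63.2]]
top [418 261  12  29 287] [424. 275.] [[ 511.7 -272.7   51.4]]
wrist [265 100  14  12  37] [271. 107.] [[509.8  52.8  63.1]]
wrist [217 142  12  12  72] [223. 147.] [[463.5  80.2  67.6]]
wrist [536 193  24  58 758] [551. 227.] [[ 505.2 -273.1   35. ]]
scene [  192    73   368   304 22536] [380. 203.] [[371.   81.3  -3. ]]
s
[... 179 characters left out ...]
9.2 -752.9   -5.1]]
scene [   12   128   449   292 17103] [207. 305.] [[ 8.796e+02  8.810e+01 -3.000e-01]]
scene [178 166  13  12  47] [183. 170.] [[ 710.3 -283.9   47.2]]
scene [165 184  12   8  34] [171. 187.] [[ 752.6 -281.9   16.8]]
scene [175 188  17  15  58] [182. 194.] [[ 756.6 -215.4   33.8]]
scene [323 196  13  10  88] [329. 200.] [[523.6  51.9  62.1]]
scene [303 210  52  22 523] [328. 223.] [[564.3  93.   44. ]]
scene [506 288  13  12  57] [513. 293.] [[3.868e+02 4.501e+02 2.000e-01]]
scene [529 300  31  22 111] [544. 310.] [[376.7 513.2  -3.7]]
scene [413 315  18  18  82] [421. 322.] [[ 5.886e+02  3.785e+02 -5.000e-01]]
scene [314 316  10  14  43] [319. 324.] [[738.1 259.   -3.7]]
```

View pics/wrist4.png

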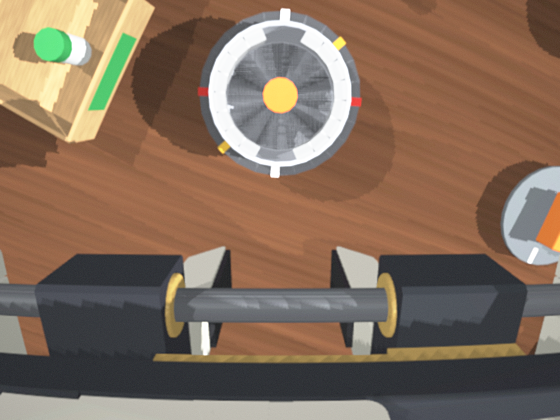

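The wrist view shows the orange tube standing centred in the canister (280,95). The green tube stands in the carton at (55,45), and the lid is at the right (540,220). Joint 7 would reach its limit on the 45° twist, so I turn the tool by a half turn first.

```bash
H="python3 -m handwheel"
$H '0 0 0 -1 -1;0 0 0 -1 -1;0 0 0 -1 -1;0 0 0 -1 -1;0 0 0 -1 -1' >/dev/null
$H '0 0 0 -1 -1;0 0 0 -1 -1;0 0 0 -1 -1;0 0 0 -1 -1;0 0 0 -1 -1' >/dev/null
$H '0 0 0 -1 -1;0 0 0 -1 -1;0 0 0 -1 -1;0 0 0 -1 -1;0 0 0 -1 -1' >/dev/null
$H '0 0 0 -1 -1;0 0 0 -1 -1;0 0 0 -1 -1;0 0 0 -1 -1;0 0 0 -1 -1' >/dev/null
$H '0 0 0 -1 -1;0 0 0 -1 -1;0 0 0 -1 -1;0 0 0 -1 -1;0 0 0 -1 -1' >/dev/null
$H '0 0 0 -1 -1;0 0 0 -1 -1;0 0 0 -1 -1;0 0 0 -1 -1;0 0 0 -1 -1' >/dev/null
$H '0 0 0 -1 -1;0 0 0 -1 -1;0 0 0 -1 -1;0 0 0 -1 -1;0 0 0 -1 -1;' 
$H '0 0 0 -0.4 -1;0 0 0 0 -1'
python3 -c "
from h import *
togo(513.5,-276.8,120,93.3)"
```

```text
time: 15.12
position: [448.1, 22.7, 238.8]
ee_rot: [[-1.0, -0.026, 0.001], [-0.026, 1.0, 0.002], [-0.001, 0.002, -1.0]]
wrist_force: [0.5, -0.0, -0.1]
finger_gap: 91.9
gripper_force: 0.0
time: 15.28
position: [448.0, 22.6, 238.8]
ee_rot: [[-0.998, -0.055, 0.0], [-0.055, 0.998, 0.002], [-0.001, 0.002, -1.0]]
wrist_force: [1.0, -0.2, 0.4]
finger_gap: 91.6
gripper_force: 0.0
pos [448.   22.6 238.8] yaw 93.1 j7 74.8 t 15.28 rows x y z [ -1.95 -12.11   4.73] turn -0.03
```

```bash
H="python3 -m handwheel"
$H '-0.15 -0.9 0.2 0 -1;-0.15 -0.93 0.2 0 -1;-0.15 -0.93 0.2 0 -1;-0.15 -0.93 0.2 0 -1;-0.15 -0.93 0.2 0 -1' >/dev/null
$H '-0.15 -0.93 0.2 0 -1;-0.15 -0.93 0.2 0 -1;-0.15 -0.93 0.2 0 -1;-0.15 -0.93 0.2 0 -1;-0.15 -0.93 0.2 0 -1' >/dev/null
$H '-0.15 -0.93 0.2 0 -1;-0.15 -0.93 0.2 0 -1;-0.15 -0.93 0.2 0 -1;0 0 0.2 0 -1;0 0 0 0 -1'
python3 -c "
from h import *
im=arm.get_image('wrist'); cv2.imwrite('pics/w5.png',im['color'])
hsv=cv2.cvtColor(im['color'],cv2.COLOR_BGR2HSV); m=cv2.inRange(hsv,(5,150,100),(24,255,255))
v,u=np.nonzero(m); P=world(im,np.c_[u,v]); k=(abs(P[:,2]-50)<4)&(np.hypot(P[:,0]-513,P[:,1]+277)<45); b=cv2.minAreaRect(P[k,:2].astype(np.float32)); print(k.sum(),b)
for zc,zr in((20,3),):
  P=cloud(im,zc-zr,zc+zr,(440,590),(-350,-200)); print(len(P),cv2.minAreaRect(P[:,:2].astype(np.float32)),cv2.minEnclosingCircle(P[:,:2].astype(np.float32)))
togo(513.5,-276.8,36,93.3)"
```

```text
time: 16.53
position: [511.6, -277.7, 166.9]
ee_rot: [[-0.999, -0.049, -0.001], [-0.049, 0.999, 0.002], [0.001, 0.002, -1.0]]
wrist_force: [-0.5, 0.6, 0.1]
finger_gap: 92.0
gripper_force: 0.0
105 ((509.9386291503906, -272.90594482421875), (57.28430938720703, 11.324713706970215), 15.198474884033203)
12894 ((513.5549926757812, -278.9558410644531), (115.65470886230469, 115.09907531738281), 48.940189361572266) ((513.5410766601562, -278.81390380859375), 58.25713348388672)
pos [ 511.8 -276.1  167.6] yaw 93.0 j7 96.1 t 16.58 rows x y z [-0.07 -0.05  5.26] turn -0.07
```

View pics/w5.png

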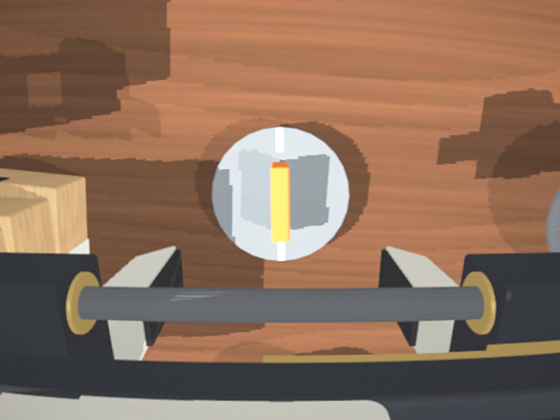

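The wrist view shows the handle upright at (280,200), centred between the fingers, with its white lines at (279,140) and (281,250), so it is aligned with the tool's x axis. I descend and grip with the tips just above the disc.

```bash
H="python3 -m handwheel"
$H '-0.08 -0.05 1 0 -1;0 0 1 0 -1;0 0 1 0 -1;0 0 1 0 -1;0 0 0.8 0 -1'
$H '0 0 0.4 0 -1;0 0 0.4 0 -1;0 0 0 0 -1;0 0 0 0 1;0 0 0 0 1'
$H '0 0 0 0 1;0 0 0 0 1;0 0 0 0 1;0 0 0 0 1;0 0 0 0 1'
$H '0 0 0 0 1;0 0 0 0 1;0 0 0 0 1;0 0 0 0 1'
python3 -c "
from h import *
togo(513.5,-277.8,36,93.3)"
```

```text
time: 17.0
position: [514.0, -275.8, 47.5]
ee_rot: [[-0.999, -0.055, -0.0], [-0.055, 0.999, 0.001], [0.0, 0.001, -1.0]]
wrist_force: [0.8, 0.3, -0.1]
finger_gap: 91.6
gripper_force: 0.0
time: 17.42
position: [515.1, -277.8, 30.0]
ee_rot: [[-0.999, -0.053, 0.002], [-0.053, 0.999, -0.001], [-0.002, -0.001, -1.0]]
wrist_force: [1.1, -0.6, -0.2]
finger_gap: 82.9
gripper_force: 0.0
time: 17.83
position: [514.0, -277.9, 29.0]
ee_rot: [[-0.999, -0.053, 0.0], [-0.053, 0.999, -0.0], [-0.0, -0.0, -1.0]]
wrist_force: [-0.3, -0.1, 0.8]
finger_gap: 49.6
gripper_force: 0.0
time: 18.17
position: [513.9, -277.6, 28.7]
ee_rot: [[-0.999, -0.053, -0.0], [-0.053, 0.999, 0.0], [0.0, 0.0, -1.0]]
wrist_force: [0.3, 0.1, -0.2]
finger_gap: 23.1
gripper_force: 0.0
pos [ 513.9 -277.6   28.7] yaw 93.1 j7 88.9 t 18.17 rows x y z [ 0.02 -0.01 -0.29] turn -0.05
```

```bash
H="python3 -m handwheel"
$H '0 0 0.16 0 0.4;0 0 0 0 0.4;0 0 0 0 1;0 0 0 0 1;0 0 0 0 1'
$H '0 0 0 0 1;0 0 0 0 1;0 0 0 0 1;0 0 0 0 1;0 0 0 0 1'
$H '0 0 -0.4 0 1;0 0 -0.8 0 1;0 0 -1 0 1;0 0 -1 0 1;0 0 -1 0 1'
$H '0 0 -1 0 1;0 0 -0.8 0 1;0 0 0 0 1;0 0 0 0 1'
python3 -c "
from h import *
for _ in range(2):
  im=arm.get_image('scene'); togo(520,50.2,150,107)
cv2.imwrite('pics/s6.png',im['color'])
P=cloud(im,100,200,(430,600),(-370,-190))
print(np.histogram(P[:,2],20))"
```

```text
time: 18.58
position: [513.9, -277.8, 24.7]
ee_rot: [[-0.999, -0.053, -0.0], [-0.053, 0.999, -0.0], [0.0, -0.0, -1.0]]
wrist_force: [-1.1, -0.2, -1.7]
finger_gap: 13.8
gripper_force: 30.0
time: 19.0
position: [513.9, -277.7, 24.7]
ee_rot: [[-0.999, -0.053, -0.0], [-0.053, 0.999, 0.0], [0.0, 0.0, -1.0]]
wrist_force: [1.0, 0.2, -2.4]
finger_gap: 13.9
gripper_force: 30.0
time: 19.42
position: [513.6, -277.2, 131.2]
ee_rot: [[-0.999, -0.054, -0.0], [-0.054, 0.999, 0.001], [0.0, 0.001, -1.0]]
wrist_force: [0.5, -1.4, -2.7]
finger_gap: 13.5
gripper_force: 30.0
time: 19.75
position: [514.5, -278.0, 176.1]
ee_rot: [[-0.999, -0.053, 0.002], [-0.053, 0.999, -0.002], [-0.002, -0.002, -1.0]]
wrist_force: [-0.1, -0.4, -1.9]
finger_gap: 14.1
gripper_force: 30.0
pos [ 513.5 -277.7  174.7] yaw 93.0 j7 96.4 t 19.8 rows x y z [-0.96 13.09  0.98] turn -3.04
pos [ 512.9 -277.5  173.8] yaw 93.0 j7 96.4 t 19.85 rows x y z [-0.98 13.07  0.96] turn -3.04
(array([ 11,  11,   3,   1,   1,   6,  44, 217, 317,  26,  12,  16,  15,
        16,  16,  15,  19,  21,  21,  36]), array([148.97544036, 151.52528177, 154.07512317, 156.62496458,
       159.17480598, 161.72464739, 164.27448879, 166.8243302 ,
       169.3741716 , 171.92401301, 174.47385441, 177.02369582,
       179.57353722, 182.12337863, 184.67322003, 187.22306144,
       189.77290284, 192.32274425, 194.87258565, 197.42242706,
       199.97226846]))
```

```bash
H="python3 -m handwheel"
$H '-0.07 0.5 0 0 1;-0.07 0.9 0 0 1;-0.07 0.97 0 0 1;-0.07 0.97 0 0 1;-0.07 0.97 0 0 1' >/dev/null
$H '-0.07 0.97 0 0 1;-0.07 0.97 0 0 1;-0.07 0.97 0 0 1;-0.07 0.97 0 0 1;-0.07 0.97 0 0 1' >/dev/null
$H '-0.07 0.97 0 0 1;-0.07 0.97 0 0 1;-0.07 0.97 0 0 1;-0.07 0.97 0 0 1;0 0.2 0 -0.6 1' >/dev/null
$H '0 0 0 -0.6 1;0 0 0 -0.6 1;0 0 0 -0.6 1;0 0 0 -0.64 1;0 0 0 0 1'
$H '0 0 0.4 0 1;0 0 0.4 0 1;0 0 0 0 1;0 0 0 0 1'
python3 -c "
from h import *
for i in range(3):
  im=arm.get_image('wrist'); togo(520,50.2,125,107)
cv2.imwrite('pics/w7.png',im['color']); np.save('w7.npy',im,allow_pickle=True); im=arm.get_image('top'); np.save('t7.npy',im,allow_pickle=True)"
```

```text
time: 21.52
position: [519.4, 55.2, 173.5]
ee_rot: [[-0.955, -0.295, -0.003], [-0.295, 0.955, 0.001], [0.002, 0.001, -1.0]]
wrist_force: [-0.2, 0.2, -2.7]
finger_gap: 13.9
gripper_force: 30.0
time: 21.85
position: [519.6, 54.2, 153.4]
ee_rot: [[-0.956, -0.292, -0.003], [-0.292, 0.956, 0.0], [0.003, 0.001, -1.0]]
wrist_force: [-0.4, 0.2, -1.1]
finger_gap: 13.8
gripper_force: 30.0
pos [520.2  54.3 154. ] yaw 107.0 j7 72.6 t 21.9 rows x y z [ 0.06 -0.16  1.16] turn -0.01
pos [520.7  54.4 154.5] yaw 107.0 j7 72.6 t 21.95 rows x y z [ 0.07 -0.15  1.18] turn -0.01
pos [520.9  54.3 154.8] yaw 107.0 j7 72.6 t 22.0 rows x y z [ 0.08 -0.15  1.19] turn -0.0
```

View pics/w7.png

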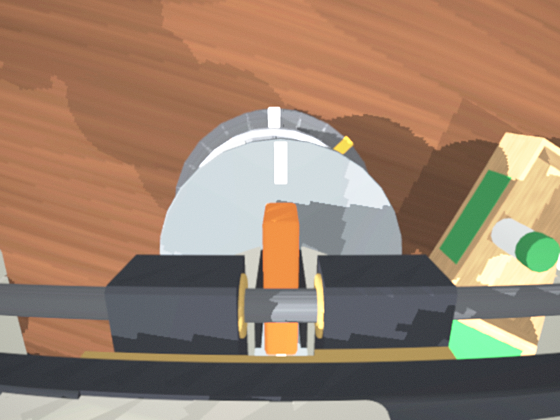

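The white line on the lid (281,160) points at the canister's white mark (274,118). The small offset matches the 4 mm y error, which I correct as I lower.

```bash
H="python3 -m handwheel"
$H '0.07 -0.15 0 0 1;0 0 0.5 0 1;0 0 0.5 0 1;0 0 0.25 0 1;0 0 0 0 1'
python3 -c "
from h import *
for i in range(3):
  im=arm.get_image('wrist'); togo(520,50.2,95.7,107)
K=im['color']; m=cv2.inRange(cv2.cvtColor(K,cv2.COLOR_BGR2HSV),(0,0,215),(180,30,255))
c=cv2.connectedComponentsWithStats(m)
for s,p in zip(c[2][1:],c[3][1:]):
  if s[4]>40 and p[1]<260: print(s,p.round(),world(im,p).round(1),world(im,p,65).round(1))
cv2.imwrite('pics/w8.png',K)
im=arm.get_image('top'); P=cloud(im,106,125,(450,590),(-20,120)); print(len(P),P[:,2].mean(),cv2.minEnclosingCircle(P[:,:2].astype(np.float32)))
"
```

```text
time: 22.47
position: [518.5, 49.6, 121.1]
ee_rot: [[-0.956, -0.292, -0.004], [-0.292, 0.956, -0.0], [0.004, 0.001, -1.0]]
wrist_force: [-0.8, -0.7, -2.3]
finger_gap: 13.8
gripper_force: 30.0
pos [519.1  50.  122.1] yaw 107.0 j7 70.9 t 22.52 rows x y z [-0.04 -0.    1.05] turn -0.0
pos [519.7  50.3 122.8] yaw 107.0 j7 70.9 t 22.57 rows x y z [-0.01 -0.01  1.08] turn 0.0
pos [520.2  50.4 123.3] yaw 107.0 j7 70.9 t 22.62 rows x y z [ 0.01 -0.01  1.1 ] turn 0.0
[  160   111   228   176 15608] [259. 192.] [[489.4  30.2 118.6]] [[502.1  30.8  65. ]]
[ 510  233   50   51 1217] [534. 255.] [[495.7 244.7  30.3]] [[489.5 214.7  65. ]]
0 nan ((0.0, 0.0), 0.0)<string>:10: RuntimeWarning: Mean of empty slice.
  ret = ret.dtype.type(ret / rcount)
```

```bash
H="python3 -m handwheel"
$H '0 0 0.3 0 1;0 0 0.2 0 1;0 0 0.2 0 1;0 0 0 0 1;0 0 0 0 1'
$H '0 0 0.2 0 1;0 0 0.15 0 1;0 0 0.1 0 1;0 0 0 0 1;0 0 0 0 1'
python3 -c "
from h import *
togo(520,50.2,95.7,107)"
```

```text
time: 23.08
position: [519.8, 50.0, 105.5]
ee_rot: [[-0.956, -0.292, -0.001], [-0.292, 0.956, 0.0], [0.001, 0.0, -1.0]]
wrist_force: [-0.3, -0.3, -0.9]
finger_gap: 13.6
gripper_force: 30.0
time: 23.5
position: [520.3, 50.0, 95.6]
ee_rot: [[-0.956, -0.292, 0.0], [-0.292, 0.956, -0.001], [0.0, -0.001, -1.0]]
wrist_force: [-3.2, 0.1, 10.6]
finger_gap: 13.7
gripper_force: 30.0
pos [520.3  50.   95.6] yaw 107.0 j7 68.9 t 23.5 rows x y z [ 0.01  0.01 -0.  ] turn -0.0
```

Seated: the TCP is at 95.6 mm, as computed, with 10 N of contact. Now the twist in two stages.

```bash
H="python3 -m handwheel"
python3 -c "
from h import *
im=arm.get_image('scene'); P=cloud(im,80,100,(450,590),(-20,120)); print(len(P),np.median(P[:,2]),cv2.minEnclosingCircle(P[:,:2].astype(np.float32)))"
$H '0 0 -0.03 0 1;0 0 0 0.3 1;0 0 0 0.5 1;0 0 0 0.5 1;0 0 0 0.5 1'
$H '0 0 0 0.5 1;0 0 0 0.5 1;0 0 0 0.5 1;0 0 0 0.5 1;0 0 0 0 1'
python3 -c "
from h import *
togo(520,50.2,95.7,62); print(arm.sense()['ft_torque'])"
```

```text
1102 90.3203479000384 ((520.845947265625, 52.47613525390625), 59.736412048339844)
time: 23.97
position: [520.7, 50.2, 95.6]
ee_rot: [[-0.989, -0.149, 0.001], [-0.149, 0.989, 0.0], [-0.001, 0.0, -1.0]]
wrist_force: [1.6, -0.6, 0.7]
finger_gap: 13.9
gripper_force: 30.0
time: 24.38
position: [520.6, 50.2, 95.6]
ee_rot: [[-1.0, 0.01, 0.001], [0.01, 1.0, 0.0], [-0.001, 0.0, -1.0]]
wrist_force: [0.0, -0.6, 0.8]
finger_gap: 14.2
gripper_force: 30.0
pos [520.6  50.2  95.6] yaw 89.4 j7 53.9 t 24.38 rows x y z [ 0.03 -0.   -0.  ] turn 5.98
[ 0.1808988  -0.08593056 -0.0670385 ]
```

```bash
H="python3 -m handwheel"
$H '0 0 0 0.5 1;0 0 0 0.5 1;0 0 0 0.5 1;0 0 0 0.5 1;0 0 0 0.5 1'
$H '0 0 0 0.5 1;0 0 0 0.5 1;0 0 0 0.5 1;0 0 0 0.5 1;0 0 0 0.5 1'
$H '0 0 0 0.5 1;0 0 0 0.5 1;0 0 0 0 1;0 0 0 0 1'
python3 -c "
from h import *
togo(520,50.2,95.7,62)
im=arm.get_image('wrist'); cv2.imwrite('pics/w9.png',im['color'])"
```

```text
time: 24.8
position: [520.6, 50.2, 95.6]
ee_rot: [[-0.978, 0.207, 0.001], [0.207, 0.978, 0.0], [-0.001, 0.0, -1.0]]
wrist_force: [0.0, -0.6, 2.6]
finger_gap: 14.0
gripper_force: 30.0
time: 25.22
position: [520.6, 50.2, 95.6]
ee_rot: [[-0.918, 0.397, 0.001], [0.397, 0.918, 0.0], [-0.001, 0.0, -1.0]]
wrist_force: [-0.1, 0.3, 1.1]
finger_gap: 13.6
gripper_force: 30.0
time: 25.55
position: [520.6, 50.2, 95.6]
ee_rot: [[-0.884, 0.467, 0.001], [0.467, 0.884, 0.0], [-0.001, 0.0, -1.0]]
wrist_force: [0.5, 0.6, 1.7]
finger_gap: 13.8
gripper_force: 30.0
pos [520.6  50.2  95.6] yaw 62.1 j7 30.6 t 25.55 rows x y z [ 0.02 -0.01 -0.  ] turn 0.03
```

View pics/w9.png

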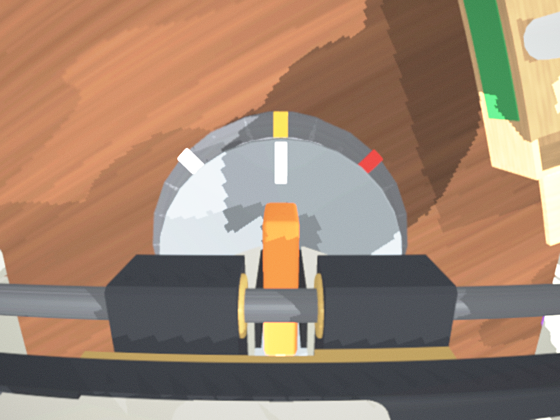

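The lid's white line (281,162) lies exactly at the yellow mark (281,125), with the red mark at (371,160) well away. The lid is seated and gripped at 30 N, so I hand the job in.

```bash
python3 -c "
from plant import arm
print(arm.finish_job())"
```

```text
the job is handed in; nothing more can be done
None
```

I handed the job in at about 26 s: orange tube in the canister, green tube in the carton, and the lid fully down, turned to the yellow marks and still gripped; no pass/fail result came back.

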